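# Open the wide push-and-turn tub in the laundry organiser

## Robot

A 6-joint arm with a two-finger parallel gripper is mounted at the origin on the work surface. World frame = base frame: x ahead of the robot, y to its left, z up, the work surface at z = 0. Lengths are in m, angles in rad, forces in N, time in s.
With the tool pointing down it reaches from about 0.15 to 0.775 m from the base axis. Payload 6.1 kg.
Tool frame: the origin (TCP) lies midway between the tips of the shut fingers; the grasp point (between the pads) lies 19 mm behind it (r.grip_point_offset is the distance from the TCP to the grasp point, in m); z points along the fingers, y is the direction in which the jaws open and shut (so a half turn about z gives the same grasp; the last joint's range is limited). The gripper opens to 85 mm and grips with 20 to 120 N. Pads are 22 mm wide; open, the fingers measure 114 mm over their backs; the gripper's body (76 mm by 85 mm) begins 54 mm behind the grasp point. The pads swing forward as they close: fully open they stand 13 mm farther back than shut.
Start: joints at [-1.302, 0.126, -0.04, 1.405, 0, 1.571], TCP at [0.139, -0.506, 0.231] pointing down, gripper open.
Joint ranges: [-2.72, 2.72], [-0.95, 1.95], [-1.27, 1.35], [-1.78, 2.02], [-1.46, 1.47], [-3.14, 3.14]. Speed limits (rad/s): [2.39, 2.39, 3.01, 3.14, 3.14, 3.14].

## Interface

Orientations are given as a rotation vector (axis times angle).
In Python, from cell import r gives the robot as it stands.
- The arm moves only by the tool move_arm, never from a script. Its argument "series" is a list that holds one entry, the list of rows, each a list of 7 numbers: the shift along the tool's x, y, z in m, then the turn, a rotation vector about the tool's x, y, z in degrees, then the opening, from 0 (shut) to 1 (fully open). A call has 1 to 12 rows; each row shifts and turns the pose as measured when the row begins, along the tool's axes as they then stand; what a row does not reach is not made up. A row lasts 1/10 s, in which the tool goes at most 50 mm and 8.59 degrees, less where a joint would pass 70% of its speed; a pose out of reach is approached as far as the arm can. A call with a gripper value outside its range is refused whole. The fingers move at their own pace and stop on an object; "force" is the grip in N (left out, the last holds). Time passes only in rows, so rows that do not move let the fingers close. It gives the time, the measured TCP pose, the force and the opening at its end, in the units of the state.
- r.read_state(): the state, without advancing time (a new reading comes with each control period).
- r.grab_frame(name): name is "scene" or "top" or "wrist"; returns a dict with "image" (400x640x3 uint8, blue, green, red), "K" (3x3 intrinsics, pixels), "pose" (4x4, takes a point from camera to world coordinates). Camera axes: x right, y up, looking along -z (the intrinsics and any distortion apply to the point x, -y, -z); pixel columns grow to the right and rows downward; lengths in m; the calibration is good to about 2 mm. A picture is of the moment at which its call begins. There is no depth.
- r.hand_in(): hands the job in, once; it reports no verdict.
The state is a dict: "time": time; "q": joint angles; "dq": joint speeds; "joint_torque": joint torques, N m; "ee_pos": TCP position; "tcp_rot": TCP orientation; "force": force on the tool from outside, world axes, zero at the start; "ft_torque": the same for the moment, N m; "gripper_width": opening from 0.0 (shut) to 1.0 (fully open).
Only numpy, scipy, OpenCV 4.12 (cv2) and the standard library are available. Lean on these libraries where they do the work, as an engineer would, in place of code of your own. Each camera call takes 0.05 s, during which the arm holds its last target. There are 200 camera calls.

## Task

Two child-resistant tubs stand in the black organiser on the laundry shelf. Open the wide one: push its cap down firmly and, keeping it down, turn it anticlockwise (seen from above) about a quarter turn, then let go so that the cap springs up unlocked. Leave the slim tub locked.

Things in the scene. Friction and masses are not known exactly. Their poses are not given: they have to be found in the camera images.
- wide_bar (a point): Centre of the top face of the grip bar (60 long, 14 wide, 20 mm high) that stands across the flat grey cap (78 mm across) of the wide white tub; on the cap's vertical axis, 124 mm above the shelf when locked; the cap's flat top is 20 mm below. x along the bar, z up. Flat cap top reaches 32 mm out on each side of the bar. The tub is fixed; the bar stands clear, with nothing higher near it.
- wide_press (a joint): How far the wide cap is pushed down, in m: 0 locked, 0.009 bottom stop. A spring pushes up (10 N at 0, 14 N at 0.005, 17 N at 0.009). The cap turns only while down by more than 0.005. Once turned past 1.08 rad and let go, the spring lifts it to -0.005: popped up, unlocked.
- wide_turn (a joint): Turn of the wide cap in rad: 0 locked, growing anticlockwise seen from above, stop at 1.6. Light to turn (about 0.05 N m) while pushed down beyond 5 mm; otherwise blocked within 0.1 rad. It stays where it is left.
- slim_turn (a joint): Turn in rad of the cap of the slim white tub (58 mm across, grey cap 54 mm across with a 36 mm bar), as high as the wide tub and 136 mm from it, on either side of it in the organiser; same mechanism. 0 locked; it is to stay locked.

How it is judged:
By the outcome, as a careful person would: the job done as asked, in the order asked, and still so for the second after the job is handed in, with the robot touching nothing.
It also fails if it takes over 35 s, if anything falls off the work surface, if the arm or the gripper's body presses on something with over 40 N, if the wrist force passes 120 N, or if a joint passes its speed limit or range.

## Working session

There is one attempt and no reset: what is moved stays moved. The work goes in short steps, Python scripts to look and compute and a tool call to move; the robot and the scene stay as the last step left them, time stands still between calls to the robot, and variables do not carry over. Pictures are saved under pics/ and viewed, about 8 in all and at most 12, crops included, and the job is handed in when it is done.

Besides the shell and the picture viewer there is one more tool, called after "Call:" in YAML: its name, and indented under it one key for each argument. move_arm: Moves the arm, as the interface text tells. Its arguments: {"type":"object","properties":{"series":{"type":"array"},"force":{"type":"number"}},"required":["series"]}

```bash
mkdir -p pics; python3 - <<'E'
from cell import r
import cv2,pickle
d={n:r.grab_frame(n) for n in("scene","top")}
pickle.dump(d,open("f.pkl","wb"))
for n in d: cv2.imwrite(f"pics/{n}1.png",d[n]["image"]); print(n,d[n]["K"],d[n]["pose"])
s=r.read_state();print(s["time"],s["ee_pos"],s["tcp_rot"],s["force"],s["gripper_width"],r.grip_point_offset)
E
```

```text
scene [[414.13692551   0.         318.51836778]
 [  0.         414.13692551 193.17977966]
 [  0.           0.           1.        ]] [[-0.86346017 -0.36733397  0.34569105  0.82288329]
 [ 0.50436634 -0.63845411  0.58136989  0.42580583]
 [ 0.00715096  0.67634467  0.73655058  0.59981751]
 [ 0.          0.          0.          1.        ]]
top [[471.67354068   0.         321.26138565]
 [  0.         471.67354068 205.56368879]
 [  0.           0.           1.        ]] [[ 0.02331932  0.99298035 -0.1159579   0.49131177]
 [-0.99969108  0.02415877  0.00583898  0.06535012]
 [ 0.00859939  0.11578591  0.99323697  0.89842836]
 [ 0.          0.          0.          1.        ]]
0.1 [ 0.13934366 -0.50580092  0.23061649] [-3.11186987e+00 -4.20804144e-01  3.21461545e-04] [ 0.79124814 -0.31440812  0.3884465 ] 1.0035396261274805 0.0187
```

View pics/scene1.png

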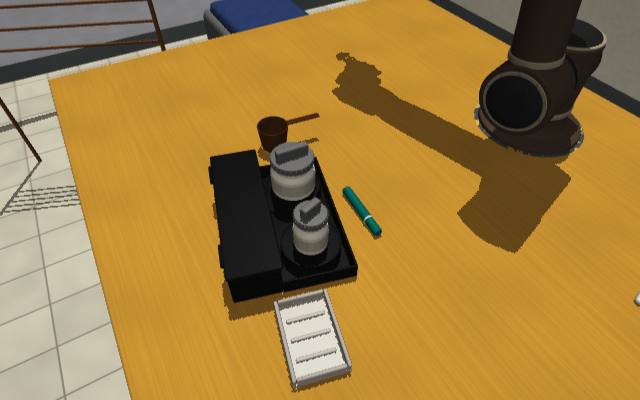

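View pics/top1.png

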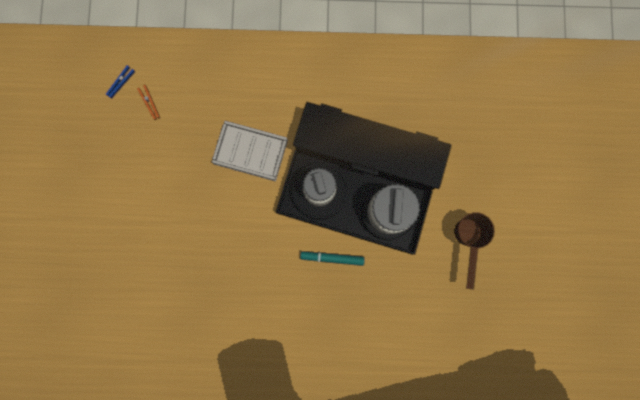

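The scene view shows the wide tub at about (292,157) and the slim one at (310,212). In the top view they are at about (395,207) and (319,185). The black box behind them is low. I'll enlarge both views.

```bash
python3 - <<'E'
import cv2,pickle,numpy as np
d=pickle.load(open("f.pkl","rb"))
a=d["top"]["image"][170:245,350:440]; b=d["scene"]["image"][130:205,250:340]
f=lambda a:cv2.resize(a,None,fx=4.4,fy=7.2/1.6364,interpolation=cv2.INTER_CUBIC)
c=np.clip(np.hstack([f(a),f(b)]).astype(float)*1.4,0,255).astype(np.uint8)
cv2.imwrite("pics/crop1.png",c);print(c.shape)
E
```

```text
(330, 792, 3)
```

View pics/crop1.png

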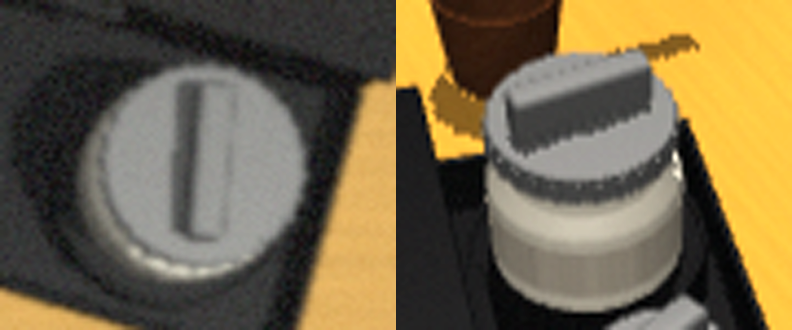

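The bar's top face is centred at about crop (214,160), which is top-image pixel (398.6,206.4). In the scene view it is at crop (578,82), i.e. (291.4,148.6). I'll triangulate from these.

```bash
cat >h.py <<'E'
import numpy as np
def ray(f,u,v):
    K,P=np.array(f["K"]),np.array(f["pose"])
    p=np.linalg.inv(K)@[u,v,1]; d=P[:3,:3]@[p[0],-p[1],-p[2]]
    return P[:3,3],d/np.linalg.norm(d)
def atz(f,u,v,z):
    o,d=ray(f,u,v); return o+d*(z-o[2])/d[2]
def tri(rs):
    A=sum(np.eye(3)-np.outer(d,d) for o,d in rs); b=sum((np.eye(3)-np.outer(d,d))@o for o,d in rs)
    return np.linalg.solve(A,b)
E
python3 - <<'E'
import pickle,numpy as np
from h import *
d=pickle.load(open("f.pkl","rb"));T,S=d["top"],d["scene"]
t=lambda x,y:(350+x/4.4,170+y/4.4); s=lambda x,y:(250+(x-396)/4.4,130+y/4.4)
print("tri",tri([ray(T,*t(214,160)),ray(S,*s(578,82))]))
print("bar top",atz(T,*t(214,160),.124),atz(S,*s(578,82),.124)); print("cap",atz(T,*t(204,165),.104))
a,b=atz(T,*t(220,82),.124),atz(T,*t(209,238),.124); print("len",np.linalg.norm(a-b),"ang",np.degrees(np.arctan2(*(a-b)[1::-1])))
a,b=atz(S,*s(646,60),.124),atz(S,*s(510,103),.124); print("len",np.linalg.norm(a-b),"ang",np.degrees(np.arctan2(*(a-b)[1::-1])))
print("slim",atz(T,319,185,.11))
from scipy.spatial.transform import Rotation as R
from cell import r
st=r.read_state();print(R.from_rotvec(st["tcp_rot"]).as_matrix().round(3), st["ee_pos"])
E
```

```text
tri [ 0.58456225 -0.06847636  0.11877083]
bar top [ 0.58350661 -0.06726207  0.124     ] [ 0.58751954 -0.06350497  0.124     ]
cap [ 0.58385193 -0.06683328  0.104     ]
len 0.05930669290273088 ang -3.76086459289422
len 0.05838153803318182 ang 176.05398084249182
slim [0.61827449 0.06535585 0.11      ]
[[ 0.964  0.266 -0.   ]
 [ 0.266 -0.964  0.001]
 [-0.    -0.001 -1.   ]] [ 0.13934366 -0.50580092  0.23061649]
```

Call:
move_arm:
  series:
    - [[0.0435,-0.0243,0,0,0,0,0.6],[0.0435,-0.0243,0,0,0,0,0.6],[0.0435,-0.0243,0,0,0,0,0.6],[0.0435,-0.0243,0,0,0,0,0.6],[0.0435,-0.0243,0,0,0,0,0.6],[0.0435,-0.0243,0,0,0,0,0.6],[0.0435,-0.0243,0,0,0,0,0.6],[0.0435,-0.0243,0,0,0,0,0.6],[0.0435,-0.0243,0,0,0,0,0.6],[0.0435,-0.0243,0,0,0,0,0.6],[0.0435,-0.0243,0,0,0,0,0.6],[0,0,0,0,0,0,0.6]]

```text
time: 1.3
ee_pos: [0.5335, -0.1169, 0.225]
tcp_rot: [-3.109, -0.409, 0.007]
force: [-0.1, -1.0, -0.5]
gripper_width: 0.604
```

```bash
cat >>h.py <<'E'
from scipy.spatial.transform import Rotation as R
def go(r,tgt,yaw):
    s=r.read_state(); M=R.from_rotvec(s["tcp_rot"]).as_matrix()
    c,n=np.cos(np.radians(yaw)),np.sin(np.radians(yaw)); G=np.array([[c,n,0],[n,-c,0],[0,0,-1]])
    print("t",s["time"],"p",np.round(s["ee_pos"],4),"q",np.round(s["q"],3),"F",np.round(s["force"],1),"w",round(s["gripper_width"],3))
    print("yaw",np.degrees(np.arctan2(M[1,0],M[0,0])),"tool shift",(M.T@(np.array(tgt)-s["ee_pos"])).round(4),"turn deg",np.degrees(R.from_matrix(M.T@G).as_rotvec()).round(2))
E
python3 -c "
from cell import r
from h import *
go(r,[.585,-.066,.2],-4)"
```

```text
t 1.3 p [ 0.5335 -0.1169  0.225 ] q [-0.218  0.171  0.     1.406  0.004  2.662] F [-0.1 -1.  -0.5] w 0.604
yaw 14.979219843187972 tool shift [ 0.063  -0.0357  0.025 ] turn deg [-0.35  0.26 18.98]
```

Call:
move_arm:
  series:
    - [[0.033,-0.018,0,0,0,6,0.6],[0.03,-0.02,0,0,0,6,0.6],[0,0,0.02,0,0,5,0.6],[0,0,0,0,0,0,0.6]]

```text
time: 1.7
ee_pos: [0.5885, -0.0637, 0.2025]
tcp_rot: [-3.136, 0.068, 0.015]
force: [-1.6, -0.2, -0.2]
gripper_width: 0.6
```

```bash
python3 - <<'E'
from cell import r
from h import *
import cv2,pickle
go(r,[.585,-.066,.107],-3.5)
w=r.grab_frame("wrist");pickle.dump(w,open("w.pkl","wb"));cv2.imwrite("pics/w1.png",w["image"])
E
```

```text
t 1.7 p [ 0.5885 -0.0637  0.2025] q [-0.11   0.263  0.065  1.383  0.004  3.075] F [-1.6 -0.2 -0.2] w 0.6
yaw -2.4974933160621053 tool shift [-0.0025  0.0028  0.0955] turn deg [-0.26  0.54  1.  ]
```

View pics/w1.png

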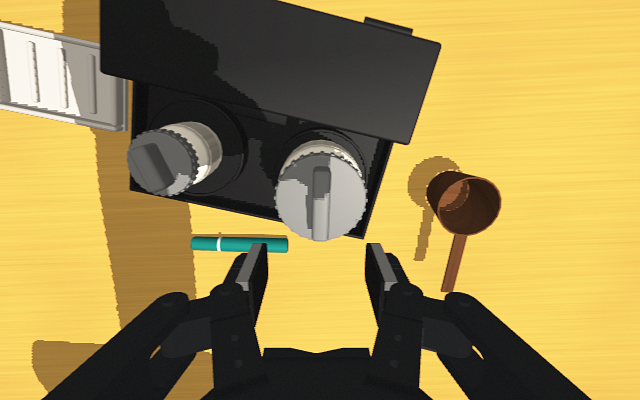

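The wrist view shows the wide bar midway between the jaws, with its top face centred at about (321,203). Nothing is in the way below. I'll check that position by calibration.

```bash
python3 - <<'E'
from h import *
import pickle
w=pickle.load(open("w.pkl","rb"))
for p in [(321,203),(321,168),(321,239)]: print(atz(w,*p,.124))
E
```

```text
[ 0.5882766  -0.06571339  0.124     ]
[ 0.61654666 -0.06681945  0.124     ]
[ 0.55674153 -0.06447959  0.124     ]
```

Call:
move_arm:
  series:
    - [[-0.002,0.0025,0.025,0,0,0,0.6],[0,0,0.025,0,0,0,0.6],[0,0,0.025,0,0,0,0.6],[0,0,0.015,0,0,0,0.6],[0,0,0,0,0,0,0.6]]
  force: 60

```text
time: 2.25
ee_pos: [0.5853, -0.0703, 0.1174]
tcp_rot: [-3.137, 0.057, 0.002]
force: [0.0, -0.1, 0.5]
gripper_width: 0.597
```

```bash
python3 -c "
from cell import r
from h import *
go(r,[.586,-.066,.108],-2.5)"
```

```text
t 2.25 p [ 0.5853 -0.0703  0.1174] q [-0.121  0.27  -0.112  1.19   0.004  3.057] F [ 0.  -0.1  0.5] w 0.597
yaw -2.0808092427241434 tool shift [ 0.0005 -0.0043  0.0094] turn deg [-0.21  0.07  0.42]
```

Call:
move_arm:
  series:
    - [[0,-0.004,0.005,0,0,0,0.6],[0,0,0.004,0,0,0,0.6],[0,0,0,0,0,0,0.35],[0,0,0,0,0,0,0.1],[0,0,0,0,0,0,0],[0,0,0,0,0,0,0],[0,0,0,0,0,0,0],[0,0,0,0,0,0,0]]
  force: 60

```text
time: 3.05
ee_pos: [0.5867, -0.0673, 0.113]
tcp_rot: [-3.138, 0.055, -0.007]
force: [-0.9, 0.5, -1.3]
gripper_width: 0.14
```

```bash
python3 -c "
from cell import r
from h import *
go(r,[.586,-.066,.096],-2.5)"
```

```text
t 3.05 p [ 0.5867 -0.0673  0.113 ] q [-0.116  0.269 -0.123  1.174  0.004  3.061] F [-0.9  0.5 -1.3] w 0.14
yaw -2.0191930475010147 tool shift [-0.0008 -0.0012  0.017 ] turn deg [-0.21 -0.25  0.48]
```

Call:
move_arm:
  series:
    - [[0,0,0.004,0,0,0,0],[0,0,0.004,0,0,0,0],[0,0,0.004,0,0,0,0]]
  force: 80

```text
time: 3.35
ee_pos: [0.5871, -0.0672, 0.1062]
tcp_rot: [-3.138, 0.055, -0.014]
force: [-6.2, 1.1, 14.7]
gripper_width: 0.137
```

Call:
move_arm:
  series:
    - [[0,0,0.004,0,0,0,0],[0,0,0.004,0,0,0,0]]

```text
time: 3.55
ee_pos: [0.5873, -0.0672, 0.1034]
tcp_rot: [-3.138, 0.055, -0.021]
force: [-9.7, 0.9, 27.0]
gripper_width: 0.136
```

Call:
move_arm:
  series:
    - [[0,0,0.003,0,0,-6,0],[0,0,0.003,0,0,-8,0],[0,0,0.003,0,0,-8,0]]

```text
time: 3.85
ee_pos: [0.5871, -0.0667, 0.1036]
tcp_rot: [3.089, 0.565, 0.031]
force: [-7.6, 2.2, 16.4]
gripper_width: 0.132
```

```bash
python3 -c "
from cell import r
from h import *
go(r,[.586,-.066,.1],80)"
```

```text
t 3.85 p [ 0.5871 -0.0667  0.1036] q [-0.116  0.261 -0.155  1.135  0.005  2.664] F [-7.6  2.2 16.4] w 0.132
yaw 20.732262244036743 tool shift [-0.0008 -0.001   0.0036] turn deg [  0.8   -0.88 -59.27]
```

Call:
move_arm:
  series:
    - [[0,0,0.004,0,0,-8,0],[0,0,0.004,0,0,-8,0],[0,0,0.004,0,0,-8,0],[0,0,0.004,0,0,-8,0]]

```text
time: 4.25
ee_pos: [0.5867, -0.066, 0.1035]
tcp_rot: [2.788, 1.423, 0.045]
force: [-11.5, 1.3, 24.3]
gripper_width: 0.133
```

```bash
python3 -c "
from cell import r
from h import *
go(r,[.586,-.066,.1],77)"
```

```text
t 4.25 p [ 0.5867 -0.066   0.1035] q [-0.115  0.252 -0.168  1.121  0.006  2.082] F [-11.5   1.3  24.3] w 0.133
yaw 54.1059698144593 tool shift [-0.0005 -0.0007  0.0035] turn deg [  1.55  -0.88 -22.91]
```

Call:
move_arm:
  series:
    - [[0,0,0.004,0,0,-8,0],[0,0,0.004,0,0,-8,0],[0,0,0.004,0,0,-8,0],[0,0,0.003,0,0,0,0]]

```text
time: 4.65
ee_pos: [0.5857, -0.0658, 0.1037]
tcp_rot: [2.4, 1.989, 0.05]
force: [-7.5, -0.3, 15.7]
gripper_width: 0.132
```

```bash
python3 - <<'E'
from cell import r
from h import *
import cv2
go(r,[.586,-.066,.1],78)
cv2.imwrite("pics/s2.png",cv2.resize(r.grab_frame("scene")["image"][60:260,180:420],None,fx=3,fy=3))
E
```

```text
t 4.65 p [ 0.5857 -0.0658  0.1037] q [-0.115  0.242 -0.18   1.109  0.006  1.643] F [-7.5 -0.3 15.7] w 0.132
yaw 79.30691189221491 tool shift [-0.0002  0.0002  0.0037] turn deg [ 2.23 -0.55  1.3 ]
```

View pics/s2.png

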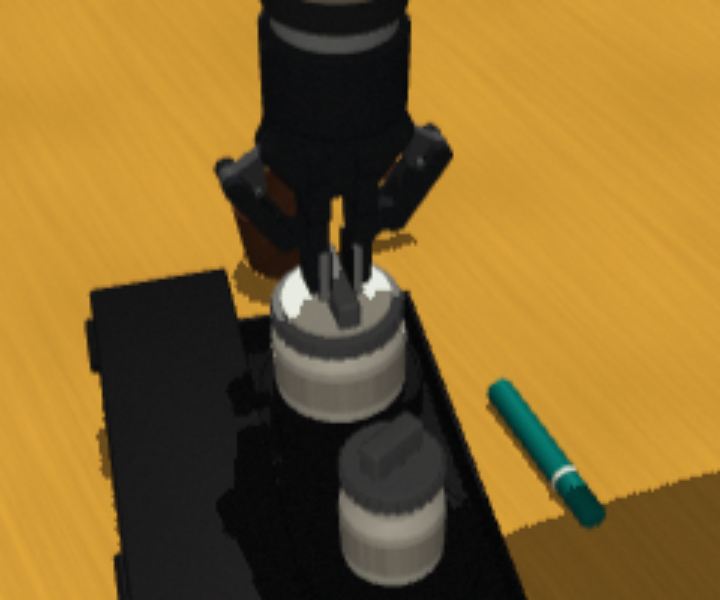

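The cap's bar (crop (345,290)) has turned with the jaws, and the slim tub's cap looks unchanged. Now I'll release.

Call:
move_arm:
  series:
    - [[0,0,0,0,0,0,0.3],[0,0,0,0,0,0,0.5],[0,0,0,0,0,0,0.6],[0,0,-0.01,0,0,0,0.6],[0,0,-0.03,0,0,0,0.6],[0,0,-0.04,0,0,0,0.6],[0,0,-0.04,0,0,0,0.6],[-0.04,0,-0.02,0,0,0,0.6],[0,0.04,0,0,0,0,0.6],[0,0.04,0,0,0,0,0.6],[0,0.04,0,0,0,0,0.6],[0,0,0,0,0,0,0.6]]

```text
time: 5.9
ee_pos: [0.6925, -0.1302, 0.2628]
tcp_rot: [2.395, 1.982, 0.058]
force: [0.1, 0.5, -0.2]
gripper_width: 0.603
```

```bash
python3 - <<'E'
from cell import r
from h import *
import cv2,pickle
go(r,[.586,-.066,.1],78)
d={n:r.grab_frame(n) for n in("scene","top")};pickle.dump(d,open("f2.pkl","wb"))
f=lambda a:cv2.resize(a,(400,400),interpolation=cv2.INTER_CUBIC)
cv2.imwrite("pics/end.png",np.hstack([f(d["scene"]["image"][130:260,230:360]),f(d["top"]["image"][130:260,300:430])]))
E
```

```text
t 5.9 p [ 0.6925 -0.1302  0.2628] q [-0.189  0.454  0.465  1.534  0.008  1.57 ] F [ 0.1  0.5 -0.2] w 0.603
yaw 79.22830567628276 tool shift [ 0.0418 -0.1243  0.1574] turn deg [ 2.76 -0.51  1.22]
```

View pics/end.png

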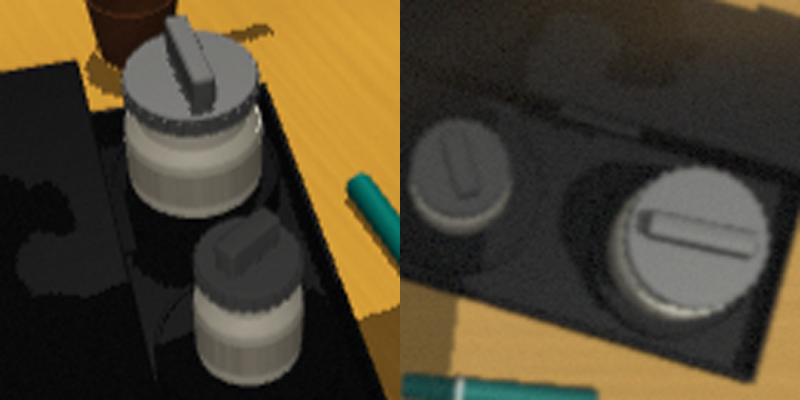

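The bar now points across. In the scene view its top centre rose from row 148.6 to about 145.3. The slim cap's bar looks as it did at the start. I'll do a numeric check of height, angle and any change in the slim cap.

```bash
python3 - <<'E'
from h import *
import pickle
d=pickle.load(open("f2.pkl","rb"));T,S=d["top"],d["scene"];k=130/400
s=lambda x,y:(230+x*k,130+y*k); t=lambda x,y:(300+(x-400)*k,130+y*k)
print("tri",tri([ray(T,*t(704,233)),ray(S,*s(189,47))]),"before z .1188 by same method")
a,b=atz(T,*t(652,223),.129),atz(T,*t(756,243),.129);print("len",np.linalg.norm(a-b),"ang",np.degrees(np.arctan2(*(b-a)[1::-1])))
import cv2
o=pickle.load(open("f.pkl","rb"))
for n,(y,x) in {"top":(168,302),"scene":(195,290)}.items():
    A,B=[cv2.cvtColor(e[n]["image"],6)[y:y+38,x:x+38] for e in(o,d)]
    print(n,"slim edge shift",cv2.phaseCorrelate(cv2.Canny(A,30,80).astype(float),cv2.Canny(B,30,80).astype(float)))
E
```

```text
tri [ 0.58463012 -0.06728479  0.12740042] before z .1188 by same method
len 0.05648945356900836 ang -99.58944543712639
top slim edge shift ((-0.1703488699211917, 0.6507435635544105), 0.6446138681342984)
scene slim edge shift ((-0.2521166931983956, -0.15597950875631028), 0.4637403410159325)
```

```bash
python3 -c "
from cell import r
print(r.hand_in())"
```

```text
the job is handed in; nothing more can be done
None
```

The wide tub is open: its cap has turned past the release angle and sprung up. The slim tub was not touched. I handed the job in at about 6 s of robot time, with the gripper clear of everything and reading about 0 N.

**What I did:** I gripped the wide cap's bar, pushed down about 9.5 mm to the bottom stop (vertical force at most 27 N in the readings) and turned it about 81° anticlockwise while holding it down. Then I let go and moved away.

**Last checks:**
- **Turn:** in the final top image the bar lies about 83–84° (roughly 1.46 rad) from its start angle. That is past the 1.08 rad needed and short of the 1.6 rad stop.
- **Height:** the cap measured about 8 mm higher than before. A popped-up cap should be 5 mm higher, and the gap is within the accuracy of reading pixels by eye.
- **Slim tub:** its cap looks unchanged, and its edges moved by less than 0.7 pixel between the first and last images. That match was only moderate because the lighting had changed.

No check failed.

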